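# Switch the hob off and hold the pressure cooker's vent slide open

## Task

The pressure cooker has finished: switch the induction hob off by pressing its red push button fully down and letting it come up again, then pull the orange slide on top of the cooker's long handle outwards until the white line on the slide stands within the white vent mark, and keep holding it there against its spring so that the valve stays open; the program finishes while still holding the slide. Never pull the slide on to the red opening mark farther out, and leave the rice bowl, spice jar and oil bottle standing where they are.

Things in the scene. Friction and masses are not known exactly. Their poses are not given: they have to be found in the camera images.
- hob: portable induction hob, fixed, white with black glass top: 380 (its x) x 300 (its y) x 62 mm high. Origin: centre of its underside. Front = its -x, with a pale control strip along the top's front edge, centred 155 mm from the origin: red push button at its -y end, display, and an unused black dial (20 mm tall) at its +y end. The cooker stands on the rear part
- off_button_top (a point): centre of the upper face of the hob's red off button, moving with it: round, 26 mm across, in a steel bezel 42 mm across and 4 mm high. Up, the face is 14 mm above the glass (76 mm above the worktop); it is pressed straight down
- off_button (a joint): travel of the red button in m: 0 = up, 0.006 = fully down. A spring brings it back up; it begins to move at about 1.5 N and needs about 5 N to be fully down
- cooker: steel pressure cooker, full, heavy: does not shift. 210 mm across, 226 over the lid rim, 168 high. Origin: centre of its underside, on the hob, 62 mm above the worktop. Black long handle along its own -x, reaching 298 mm from its centre: two level bars, the upper 42 mm wide, its flat upper face 160 mm above the origin. A root block 2 mm higher than that face reaches out to 120 mm from the centre
- grip_point (a point): centre of the orange thumb grip on the slide, 10 mm above the handle's upper face; moves with the slide. Upright block 14 mm long (along the handle), 20 wide (across it), top 18 mm above that face. Axes as the cooker's: pulled towards -x, outwards. Rides on an orange plate 3 mm high, 19 wide, reaching 26 mm out and 24 in from it. Shut, it is 160 mm from the cooker's axis
- vent_slide (a joint): how far the slide is pulled out, m; 0 = shut, spring returns it (5 N shut, 8.6 N at the vent mark). A white line across the plate, 23 mm outwards of the grip's centre, is read against marks on the handle beside the slide: it stands in the white vent mark (8 mm wide) from 0.014 to 0.022, middle 0.018; the red opening mark begins at 0.026; hard stop 0.028
- rice_bowl: blue china rice bowl, 116 mm across, 58 mm high, to the right of the hob; origin: centre of its underside; z up
- spice_jar: amber spice jar with black cap, 54 mm across, 88 mm high, to the left of the hob; origin: centre of its underside; z up
- oil_bottle: green oil bottle, 62 mm across, 200 mm high, to the right of the hob towards its rear; origin: centre of its underside; z up
Things that resemble listed ones, but are neither listed nor needed, are in the scene too. Leave any brown or purple look-alike of the rice_bowl alone.

How it is judged:
By the outcome, as a careful person would: the job done as asked, in the order asked, and still so for the second after the job is handed in, while the arm keeps its last pose, push and grip.
It also fails if it takes over 46 s, if anything falls off the work surface, if the arm or the gripper's body presses on something with over 40 N, if the wrist force passes 120 N, or if a joint passes its speed limit or range.

## Robot

A 6-joint arm with a two-finger parallel gripper is mounted at the origin on the work surface. World frame = base frame: x ahead of the robot, y to its left, z up, the work surface at z = 0. Lengths are in mm, angles in degrees, forces in N, time in s.
With the tool pointing down it reaches from about 300 to 775 mm from the base axis. Payload 14.6 kg.
Tool frame: the origin (TCP) lies between the finger pads; the fingertips stand 22 mm ahead of it and the grasp point (between the pads) lies 3 mm ahead of it; z points along the fingers, y is the line along which they close (so a half turn about z gives the same grasp; the last joint's range is limited). The gripper opens to 85 mm and grips with 20 to 120 N. Pads are 22 mm wide; open, the fingers measure 114 mm over their backs; the gripper's body (76 mm by 85 mm) begins 54 mm behind the grasp point. The pads swing forward as they close: fully open they stand 13 mm farther back than shut.
Start: joints at [-76.524, 17.183, 87.147, -0, 75.671, -3.816], TCP at [163.475, -525.134, 253.281] pointing down, gripper open.
Joint ranges: [-173.82, 173.82], [-45.26, 126.66], [13.44, 144.39], [-59.66, 239.66], [0, 175.72], [-146.38, 146.38]. Speed limits (degrees/s): [127.2, 127.2, 147.25, 180, 180, 180].

## Interface

Orientations are given as [roll, pitch, yaw] about the fixed x, y, z axes, in that order (R = Rz(yaw) Ry(pitch) Rx(roll)).
In Python, from bench import get_state, vision, workorder gives the robot as it stands.
- The arm moves only by the shell command python3 -m jog 'ROWS' [OPENING]. ROWS is JSON, a list of rows, each a list of 2 entries, a list of its own where there are three numbers: the shift along the world's x, y, z in units of 0.15 m (1.0 is 0.15 m), then the turn, a rotation vector about the world's x, y, z in units of 2 pi rad (1.0 is 2 pi rad). In form: [[[tx, ty, tz], [rx, ry, rz]], ...]. A call has 1 to 10 rows; each row is the pose to reach, as a shift and turn from the pose commanded when the call began, turning the shorter way round; what a row does not reach only later rows make up. A row lasts 1/12 s, in which the tool goes at most 41.7 mm and 7.16 degrees, less where a joint would pass 70% of its speed; a pose out of reach is approached as far as the arm can. A call with a number of a shift or a turn outside -1 to 1 is refused whole. A call with a gripper value outside its range is refused whole. OPENING is the opening, from 0 (shut) to 1 (fully open), set as the call begins (- or left out, the last holds). The fingers move at their own pace and stop on an object; the grip force is fixed at half the most. Time passes only in rows, so rows that repeat a pose let the fingers close. It gives the time, the measured TCP pose, the force, the opening and the grip force at its end, in the units of the state.
- get_state(): the state, without advancing time (a new reading comes with each control period).
- vision.capture(name): name is "scene" or "top" or "wrist"; returns (picture, depth): 480x640x3 uint8, red, green, blue; 480x640 float32, mm along the optical axis (not along the pixel's ray), 0 where there is no reading.
- vision.calibration(name): a dict with "fx", "fy", "cx", "cy" (pixels), "camera_from_world" (4x4, takes a point from world to camera coordinates); the wrist camera has in their place "hand_eye" (4x4, takes a point from camera to tool coordinates, whose origin is the TCP and whose axes are the flange's). Camera axes: x right, y up, looking along -z (the intrinsics and any distortion apply to the point x, -y, -z); pixel columns grow to the right and rows downward; lengths in mm; the calibration is good to about 2 mm. A picture is of the moment at which its call begins: read the wrist's pose just before it. calibration takes no time and is no camera call.
- workorder.finish_job(): hands the job in; it is judged then, once.
The state is a dict: "time_s": time; "joint_pos": joint angles; "qd": joint speeds; "tau": joint torques, N m; "ee_pos": TCP position; "tcp_rot": TCP orientation; "wrist_force": force on the tool from outside, world axes, zero at the start; "moment": the same for the moment, N m; "gripper_width": finger opening in mm; "grasp_force": force on a finger pad.
Only numpy, scipy, OpenCV 4.12 (cv2) and the standard library are available. Lean on these libraries where they do the work, as an engineer would, in place of code of your own. Each camera call takes 0.05 s, during which the arm holds its last target. There are 200 camera calls.

## Working session

There is one attempt and no reset: what is moved stays moved. The work goes in short steps, Python scripts to look and compute and a shell command to move; the robot and the scene stay as the last step left them, time stands still between calls to the robot, and variables do not carry over. Pictures are saved under pics/ and viewed, at most 10 in all, crops included, and the job is handed in when it is done.

```bash
mkdir -p pics; ls
python3 - <<'E'
from bench import get_state, vision, workorder
import cv2,numpy as np
print(get_state())
ims=[]
for n in("scene","top"):
    p,d=vision.capture(n); np.savez(''+n+'.npz',p=p,d=d)
    cv2.imwrite(f'pics/{n}0.png',p[:,:,::-1]); print(n,vision.calibration(n),(d>0).mean())
E
```

```text
pics
{'time_s': 0.0, 'joint_pos': array([-7.65230503e+01,  1.72182477e+01,  8.71839018e+01, -5.94476791e-04,
        7.56702996e+01, -3.81568176e+00]), 'qd': array([-0.03669994,  0.0074795 ,  0.01967242, -0.00490655, -0.11211417,
       -0.00210556]), 'tau': array([-1.97371097e-03, -5.43499017e+01, -3.61794055e+01, -1.86816469e-04,
        4.01549652e-03,  4.47407308e-05]), 'ee_pos': array([ 163.43198608, -524.91628715,  252.66963393]), 'tcp_rot': array([-1.79927673e+02, -4.24674518e-03,  1.72927763e+01]), 'wrist_force': array([-0.51797411, -0.02226164,  1.02432261]), 'moment': array([-0.00449962, -0.03357336,  0.01043533]), 'grasp_force': 0.0, 'gripper_width': 85.48290094549245}
scene {'fx': 547.5752500637774, 'fy': 547.5752500637774, 'cx': 324.76328538561114, 'cy': 239.32793310130916, 'camera_from_world': array([[-4.33153387e-01,  9.01193506e-01, -1.51131952e-02,
         2.94248690e+02],
       [-7.88516567e-01, -3.70766960e-01,  4.90686749e-01,
         3.43127501e+02],
       [ 4.36600238e-01,  2.24459632e-01,  8.71204973e-01,
        -1.42276535e+03],
       [ 0.00000000e+00,  0.00000000e+00,  0.00000000e+00,
         1.00000000e+00]])} 0.9960807291666667
top {'fx': 589.0388637781589, 'fy': 589.0388637781589, 'cx': 312.85150354958427, 'cy': 247.99818455825908, 'camera_from_world': array([[ 2.17946564e-02, -9.99610773e-01,  1.74153857e-02,
        -9.74704308e+01],
       [ 9.96775949e-01,  2.30716833e-02,  7.68466341e-02,
        -5.49754046e+02],
       [-7.72185256e-02,  1.56843916e-02,  9.96890816e-01,
        -1.28555567e+03],
       [ 0.00000000e+00,  0.00000000e+00,  0.00000000e+00,
         1.00000000e+00]])} 0.9961165364583333
```

View pics/top0.png

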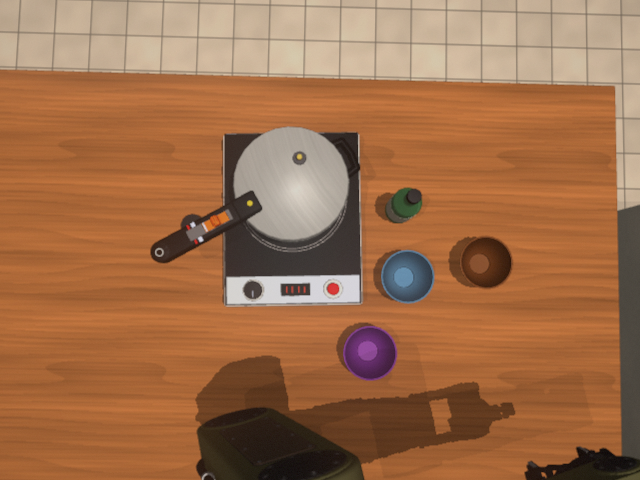

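View pics/scene0.png

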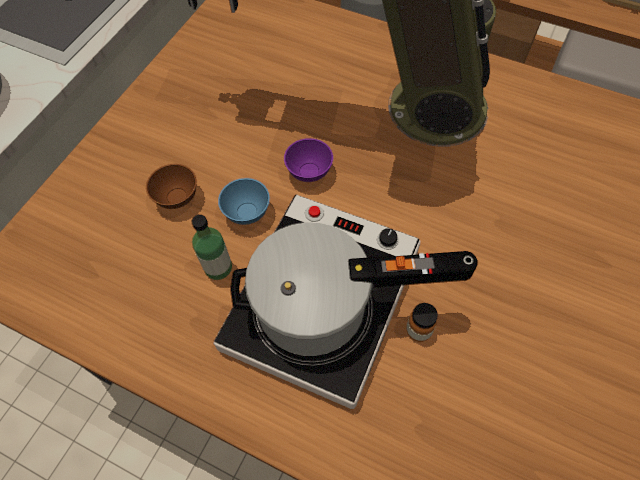

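The top view shows the red button at (333,289), the orange slide at about (217,220) and the handle end ring at (159,252). The scene view shows the button at (314,212), the grip at (401,262) and the ring at (468,260). The spice jar stands partly under the handle.

```bash
cat > h.py <<'E'
import numpy as np,cv2
from bench import get_state, vision, workorder
from scipy.spatial.transform import Rotation as R
def cam(n,st=None):
    c=vision.calibration(n)
    if n!="wrist": return c,np.linalg.inv(c["camera_from_world"])
    T=np.eye(4);T[:3,:3]=R.from_euler('xyz',st["tcp_rot"],degrees=True).as_matrix();T[:3,3]=st["ee_pos"]
    return c,T@c["hand_eye"]
def ray(c,T,u,v):
    d=np.array([(u-c["cx"])/c["fx"],-(v-c["cy"])/c["fy"],-1.]); return T[:3,3],T[:3,:3]@d
def at_depth(c,T,u,v,z): o,d=ray(c,T,u,v); return o+d*z
def at_z(c,T,u,v,z): o,d=ray(c,T,u,v); return o+d*(z-o[2])/d[2]
def tri(rays):
    A=0;b=0
    for o,d in rays:
        d=d/np.linalg.norm(d);P=np.eye(3)-np.outer(d,d);A=A+P;b=b+P@o
    return np.linalg.solve(A,b)
E
python3 - <<'E'
from h import *
D={}
pts={'button':((333,289),(314,212)),'ring':((159,252),(468,260)),'yellow':((250,203),(359,267)),'lidknob':((299,157),(288,288)),'dial':((253,289),(389,237))}
C={n:cam(n) for n in('top','scene')}
I={n:np.load(n+'.npz') for n in C}
for k,(a,b) in pts.items():
    r=[]
    for n,(u,v) in(('top',a),('scene',b)):
        r.append(ray(*C[n],u,v)); print(k,n,at_depth(*C[n],u,v,I[n]['d'][v,u]).round(1))
    print(k,'tri',tri(r).round(1))
for n in C:
    p=I[n]['p'];d=I[n]['d'];h=cv2.cvtColor(p,cv2.COLOR_RGB2HSV)
    for nm,m in(('red',((h[...,0]<4)|(h[...,0]>176))&(h[...,1]>200)&(h[...,2]>120)),('orange',(h[...,0]>6)&(h[...,0]<16)&(h[...,1]>215)&(h[...,2]>150))):
        N,l,s,ce=cv2.connectedComponentsWithStats(m.astype(np.uint8))
        for i in range(1,N):
            if s[i,4]>12:
                vv,uu=np.nonzero(l==i); P=np.array([at_depth(*C[n],u,v,d[v,u]) for u,v in zip(uu,vv)])
                print(n,nm,s[i],ce[i].round(1),P.mean(0).round(1),np.percentile(P[:,2],[5,95]).round(0))
b=[cv2.resize(I['top']['p'][185:270,140:270],None,fx=6,fy=6,interpolation=2)[:,:,::-1]][0]
cv2.imwrite('pics/c1.png',b)
E
```

```text
button top [ 461.5 -128.6   79.8]
button scene [ 467.5 -126.3   76.6]
button tri [ 461.7 -129.4   66.1]
ring top [522.1 205.3 222.8]
ring scene [524.5 205.4 225.6]
ring tri [522.2 205.6 221.7]
yellow top [618.5  38.4 223.3]
yellow scene [616.9  39.6 224.3]
yellow tri [617.8  39.  225.5]
lidknob top [704.3 -52.1 242.6]
lidknob scene [709.9 -49.6 238.1]
lidknob tri [707.1 -51.8 230.4]
dial top [457.8  39.5  86. ]
dial scene [459.9  44.3  83.1]
dial tri [457.2  41.8  77. ]
scene red [309 206  11  10  81] [313.9 210.6] [ 464.1 -128.3   76.2] [73. 79.]
scene red [429 269   3   5  14] [430.1 270.9] [603.7 155.3 284.9] [221. 524.]
```

View pics/c1.png

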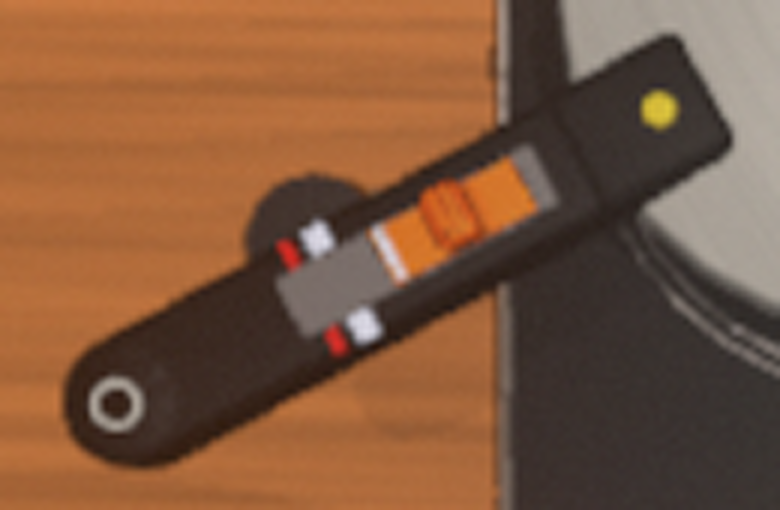

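The crop shows the slide shut, with the white line inward of the vent marks. The grip is centred at about (215,220.5) in the full top image. I'll move towards the button with the fingers shut.

```bash
python3 -m jog '[[[0.17,0.22,0],[0,0,0.006]],[[0.34,0.44,0],[0,0,0.012]],[[0.5,0.66,0],[0,0,0.018]],[[0.67,0.88,0],[0,0,0.024]],[[0.67,0.88,0],[0,0,0.03]],[[0.67,0.88,0],[0,0,0.035]]]' 0
python3 -m jog '[[[0.17,0.22,0],[0,0,0]],[[0.34,0.44,0],[0,0,0]],[[0.5,0.66,0],[0,0,0]],[[0.67,0.88,0],[0,0,0]],[[0.67,0.88,0],[0,0,0]]]'
python3 -m jog '[[[0.13,0.2,-0.1],[0,0,0]],[[0.27,0.4,-0.2],[0,0,0]],[[0.4,0.6,-0.3],[0,0,0]],[[0.45,0.7,-0.3],[0,0,0]],[[0.45,0.7,-0.3],[0,0,0]],[[0.45,0.7,-0.3],[0,0,0]]]'
python3 - <<'E'
from h import *
st=get_state();p,d=vision.capture('wrist');np.savez('w1.npz',p=p,d=d)
c,T=cam('wrist',st);print(st['ee_pos'],st['tcp_rot'],st['joint_pos'],T.round(2))
cv2.imwrite('pics/w1.png',p[:,:,::-1])
C=cam('top');I=np.load('top.npz')
for u,v in((215,220),(215,222),(214,219),(216,222)):print(at_depth(*C,u,v,I['d'][v,u]).round(1),at_z(*C,u,v,240).round(1))
print(at_z(*C,292,184,228))
h=cv2.cvtColor(p,cv2.COLOR_RGB2HSV);m=((h[...,0]<4)|(h[...,0]>176))&(h[...,1]>180)&(h[...,2]>100)
N,l,s,ce=cv2.connectedComponentsWithStats(m.astype(np.uint8))
for i in range(1,N):
    if s[i,4]>100:print(s[i],ce[i],at_z(c,T,*ce[i],76),at_depth(c,T,*ce[i],d[int(ce[i][1]),int(ce[i][0])]))
E
```

```text
time_s: 0.6
ee_pos: [265.2, -391.5, 253.4]
tcp_rot: [180.0, -0.0, 30.2]
wrist_force: [0.5, -1.0, -0.1]
gripper_width: 12.5
grasp_force: 0.0
time_s: 1.02
ee_pos: [367.3, -256.5, 253.2]
tcp_rot: [-180.0, -0.1, 30.2]
wrist_force: [-0.2, -0.2, 0.4]
gripper_width: -0.2
grasp_force: 0.0
time_s: 1.52
ee_pos: [432.1, -155.6, 208.0]
tcp_rot: [-180.0, 0.0, 30.0]
wrist_force: [0.1, -0.7, -0.1]
gripper_width: 0.0
grasp_force: 0.0
[ 432.08861874 -155.58127885  208.00810915] [-1.79968232e+02  2.74484580e-02  3.00007019e+01] [-2.43715645e+01  8.23839032e+00  1.04431257e+02 -4.12270092e-03
  6.73721631e+01  3.56293288e+01] [[ 5.0000e-01  8.3000e-01  2.3000e-01  4.9003e+02]
 [-8.7000e-01  4.8000e-01  1.3000e-01 -1.2170e+02]
 [ 0.0000e+00 -2.7000e-01  9.6000e-01  3.2870e+02]
 [ 0.0000e+00  0.0000e+00  0.0000e+00  1.0000e+00]]
[582.   99.6 245.6] [582.7 100.5 240. ]
[579.1 100.6 238.5] [578.9 100.3 240. ]
[584.5 102.4 239.6] [584.5 102.4 240. ]
[578.9  98.4 240.8] [579.   98.5 240. ]
[655.81803272 -39.94538513 228.        ]
[282 158  34  35 912] [298.67653509 175.37390351] [ 463.19561746 -127.74883787   76.        ] [ 463.12762814 -127.76417001   75.35980525]
```

View pics/w1.png

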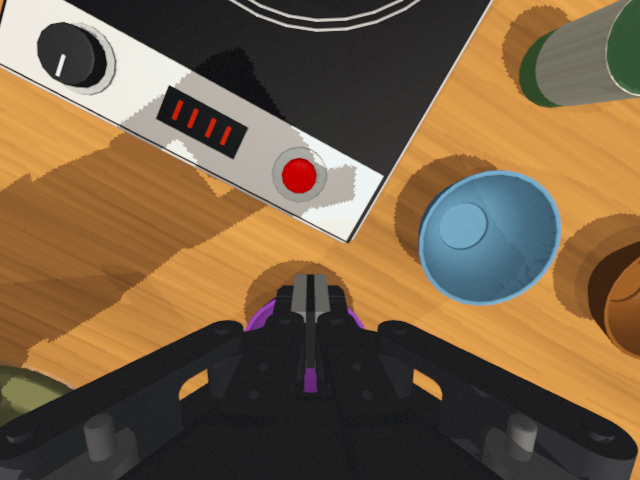

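The wrist view shows the button at (299,175), which works out to (463.2, -127.7, 76). Both measurements agree.

```bash
python3 -m jog '[[[0.1,0.09,-0.1],[0,0,0]],[[0.207,0.186,-0.3],[0,0,0]],[[0.207,0.186,-0.5],[0,0,0]],[[0.207,0.186,-0.64],[0,0,0]],[[0.207,0.186,-0.69],[0,0,0]],[[0.207,0.186,-0.69],[0,0,0]]]'
python3 -m jog '[[[0,0,-0.02],[0,0,0]],[[0,0,-0.04],[0,0,0]],[[0,0,-0.05],[0,0,0]],[[0,0,-0.05],[0,0,0]]]'
```

```text
time_s: 2.07
ee_pos: [462.2, -128.9, 103.7]
tcp_rot: [-179.9, 0.1, 29.8]
wrist_force: [-0.9, -0.1, -0.0]
gripper_width: 0.2
grasp_force: 0.0
time_s: 2.4
ee_pos: [463.3, -128.5, 97.9]
tcp_rot: [179.9, -0.0, 29.9]
wrist_force: [0.3, -0.4, 1.5]
gripper_width: 0.0
grasp_force: 0.7
```

```bash
python3 -m jog '[[[0,0,-0.015],[0,0,0]],[[0,0,-0.03],[0,0,0]],[[0,0,-0.04],[0,0,0]],[[0,0,-0.04],[0,0,0]]]'
python3 -m jog '[[[0,0,-0.01],[0,0,0]],[[0,0,-0.015],[0,0,0]],[[0,0,-0.015],[0,0,0]]]'
```

```text
time_s: 2.73
ee_pos: [463.4, -128.5, 92.0]
tcp_rot: [179.9, -0.0, 29.9]
wrist_force: [-2.1, -3.0, 10.0]
gripper_width: -0.0
grasp_force: 4.9
time_s: 2.98
ee_pos: [463.7, -128.6, 91.5]
tcp_rot: [179.9, -0.1, 29.9]
wrist_force: [-13.4, 1.0, 37.6]
gripper_width: -0.2
grasp_force: 18.8
```

Bottomed out at about 38 N. Next I release and rise.

```bash
python3 -m jog '[[[0,0,0.05],[0,0,0]],[[0,0,0.15],[0,0,0]],[[0,0,0.3],[0,0,0]],[[0,0,0.55],[0,0,0]],[[0,0,0.8],[0,0,0]],[[0,0,1],[0,0,0]],[[0,0,1],[0,0,0]]]'
python3 -m jog '[[[0,0,0.25],[0,0,0]],[[0,0,0.5],[0,0,0]],[[0.1,0.25,0.65],[0,0,0]],[[0.2,0.5,0.65],[0,0,0]],[[0.3,0.75,0.65],[0,0,0]],[[0.4,1,0.65],[0,0,0]],[[0.4,1,0.65],[0,0,0]],[[0.4,1,0.65],[0,0,0]]]' 0.45
python3 - <<'E'
from h import *
st=get_state();p,d=vision.capture('wrist');np.savez('w2.npz',p=p,d=d,e=st['ee_pos'],r=st['tcp_rot'])
print(st['ee_pos'],st['tcp_rot'],st['gripper_width'])
cv2.imwrite('pics/w2.png',p[:,:,::-1])
E
```

```text
time_s: 3.57
ee_pos: [464.6, -128.7, 244.7]
tcp_rot: [179.6, -0.3, 29.9]
wrist_force: [-0.3, -0.5, 0.7]
gripper_width: -0.2
grasp_force: 0.0
time_s: 4.23
ee_pos: [523.2, 23.6, 335.4]
tcp_rot: [-179.9, 0.1, 30.1]
wrist_force: [0.4, -1.0, -0.0]
gripper_width: 38.7
grasp_force: 0.0
[523.23516073  23.58182021 335.35927956] [-1.79941232e+02  7.99319427e-02  3.00894348e+01] 38.68052737073923
```

View pics/w2.png

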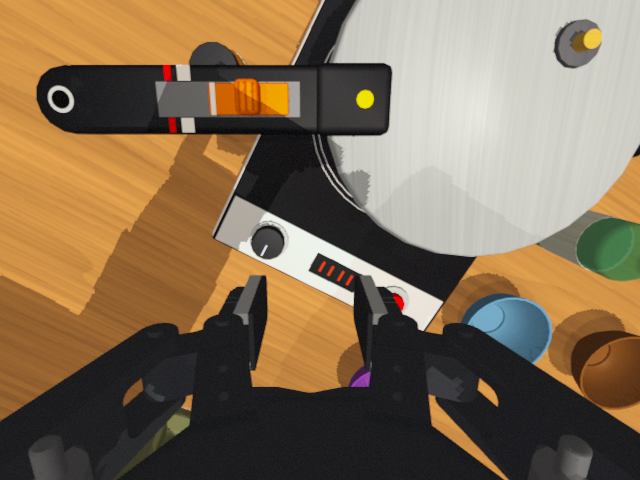

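The wrist view shows the handle level in the image, with the grip at about (247,95), the ring at (61,98), the yellow dot at (365,99) and the slide shut. So the yaw of 30° is right.

Run:
```python
from h import *
I=np.load('w2.npz');p,d=I['p'],I['d'];c,T=cam('wrist',dict(ee_pos=I['e'],tcp_rot=I['r']))
P=np.array([at_depth(c,T,u,v,d[v,u]) for v in range(70,122) for u in range(225,272)])
Q=P[(P[:,2]>234)];print(len(Q),Q.mean(0),(Q.min(0)+Q.max(0))/2,np.percentile(Q[:,2],[10,50,90]))
f=P[(P[:,2]<230)];print('plate z',np.percentile(f[:,2],[10,50,90]))
a=np.array([.5,-.866]);t=Q[:,:2]@a;s=Q[:,:2]@np.array([.866,.5]);print(t.min(),t.max(),s.min(),s.max())
ring=at_depth(c,T,61,98,d[98,52]);y=at_depth(c,T,365,99,d[99,365]);print(ring,y,np.degrees(np.arctan2(*(y-ring)[[1,0]])))
ct=cam('top')
print('tri',tri([ray(c,T,247,90),ray(*ct,214.8,220.4)]))
print('z240 wrist',at_z(c,T,247,90,240))
for uv in((212,97),(179,73),(187,125),(169,73)): print(uv,at_z(c,T,*uv,224)[:2]@a)
g=np.array([0.5*(t.min()+t.max()),0.5*(s.min()+s.max())]);xy=g[0]*a+g[1]*np.array([.866,.5]);print(xy,'shift units',(xy-I['e'][:2])/150)
```

```text
849 [582.48824214 100.70754501 242.17925167] [582.51236541  84.44922201 345.08301325] [237.99632837 239.87879747 241.12169277]
plate z [221.51978675 223.18510731 225.94358764]
195.96956533666895 240.77642884008654 532.1442743374762 564.7993453080752
[522.90506907 205.71349767 222.37046047] [618.47789303  39.54363383 224.76413107] -60.0945809299537
tri [585.37497805 105.60203437 218.37990323]
z240 wrist [585.74327488 102.60370728 240.        ]
(212, 97) 179.16979288910915
(179, 73) 159.84476600468602
(187, 125) 161.9568406522043
(169, 73) 153.6831545063394
[584.16308585  85.12488943] shift units [0.40618617 0.41028713]
```

```bash
python3 -m jog '[[[0.13,0.18,0],[0,0,0]],[[0.26,0.36,0],[0,0,0]],[[0.386,0.539,0],[0,0,0]],[[0.386,0.539,-0.1],[0,0,0]],[[0.386,0.539,-0.25],[0,0,0]],[[0.386,0.539,-0.35],[0,0,0]],[[0.386,0.539,-0.4],[0,0,0]],[[0.386,0.539,-0.4],[0,0,0]]]'
python3 - <<'E'
from h import *
st=get_state();p,d=vision.capture('wrist');np.savez('w3.npz',p=p,d=d,e=st['ee_pos'],r=st['tcp_rot'])
print(st['ee_pos'],st['tcp_rot'],st['gripper_width'])
cv2.imwrite('pics/w3.png',p[:,:,::-1])
E
```

```text
time_s: 4.95
ee_pos: [580.5, 101.4, 274.9]
tcp_rot: [-179.9, 0.1, 29.8]
wrist_force: [0.4, -0.1, 0.0]
gripper_width: 38.2
grasp_force: 0.0
[580.51385057 101.40742278 274.8935986 ] [-1.79936971e+02  1.48468595e-01  2.98067665e+01] 38.186905963153464
```

View pics/w3.png

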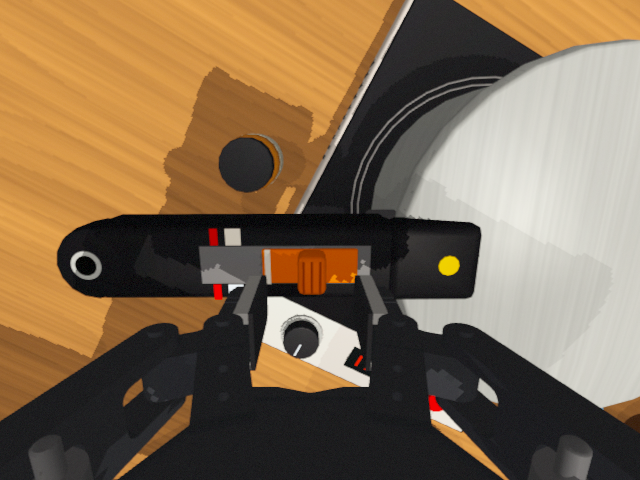

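The grip at (312,268) lies midway between the fingers, at columns about 255 and 368. I'll check its cross-handle position numerically.

Run:
```python
from h import *
I=np.load('w3.npz');p,d=I['p'],I['d'];c,T=cam('wrist',dict(ee_pos=I['e'],tcp_rot=I['r']))
a=np.array([.5,-.866]);b=np.array([.866,.5])
print('tcp',I['e'][:2]@a,I['e'][:2]@b)
P=np.array([at_depth(c,T,u,v,d[v,u]) for v in range(245,297) for u in range(296,330)])
Q=P[(P[:,2]>237)&(P[:,2]<243)];t=Q[:,:2]@a;s=Q[:,:2]@b
print(len(Q),np.percentile(t,[3,50,97]),np.percentile(s,[3,50,97]),np.median(Q[:,2]))
for u,v in((86,265),(448,266)):
    q=at_z(c,T,u,v,223);print('axis s',q[:2]@b,q[:2]@a)
I2=np.load('w2.npz');c,T2=cam('wrist',dict(ee_pos=I2['e'],tcp_rot=I2['r']))
for x,y in(((61,98),(86,265)),((365,99),(448,266))):
    q=tri([ray(c,T2,*x),ray(c,T,*y)]);print(q,q[:2]@b,q[:2]@a)
```

```text
tcp 202.43809715487743 553.4287059807467
1041 [196.72654111 203.07770658 209.41877336] [547.38400493 556.68526291 564.98864566] 239.97161361667645
axis s 555.6318229595416 83.3055221076668
axis s 554.6674118046784 275.322656826946
[522.95810055 205.53184707 222.95669627] 555.6476386087664 83.48847071299558
[618.36170233  39.61542239 224.46942906] 555.3089454144728 274.87389537407
```

```bash
python3 -m jog '[[[0.005,0.021,-0.04],[0,0,0]],[[0.005,0.021,-0.09],[0,0,0]],[[0.005,0.021,-0.13],[0,0,0]],[[0.005,0.021,-0.165],[0,0,0]],[[0.005,0.021,-0.165],[0,0,0]]]'
python3 -m jog '[[[0,0,0],[0,0,0]],[[0,0,0],[0,0,0]],[[0,0,0],[0,0,0]],[[0,0,0],[0,0,0]],[[0,0,0],[0,0,0]],[[0,0,0],[0,0,0]]]' 0
```

```text
time_s: 5.42
ee_pos: [581.3, 105.7, 250.5]
tcp_rot: [-180.0, 0.1, 29.9]
wrist_force: [0.1, -0.1, -0.0]
gripper_width: 38.5
grasp_force: 0.0
time_s: 5.92
ee_pos: [582.1, 105.1, 252.4]
tcp_rot: [179.9, -0.0, 29.9]
wrist_force: [1.9, -5.3, 0.0]
gripper_width: 12.0
grasp_force: 59.0
```

```bash
python3 -m jog '[[[-0.01,0.017,0],[0,0,0]],[[-0.02,0.035,0],[0,0,0]],[[-0.03,0.052,0],[0,0,0]],[[-0.04,0.069,0],[0,0,0]],[[-0.04,0.069,0],[0,0,0]],[[-0.04,0.069,0],[0,0,0]]]'
python3 - <<'E'
from h import *
st=get_state();p,d=vision.capture('wrist');np.savez('w4.npz',p=p,d=d,e=st['ee_pos'],r=st['tcp_rot'])
print(st['ee_pos'],st['tcp_rot'],st['ee_pos'][:2]@[.5,-.866])
cv2.imwrite('pics/w4.png',cv2.resize(p[180:340,150:400],None,fx=3,fy=3,interpolation=cv2.INTER_CUBIC)[:,:,::-1])
E
```

```text
time_s: 6.42
ee_pos: [576.2, 115.3, 252.4]
tcp_rot: [179.9, -0.1, 29.9]
wrist_force: [3.9, -7.0, -0.2]
gripper_width: 12.0
grasp_force: 59.0
[576.17249874 115.33038569 252.35704228] [ 1.79878301e+02 -5.37458568e-02  2.98671672e+01] 188.21013536352868
```

View pics/w4.png

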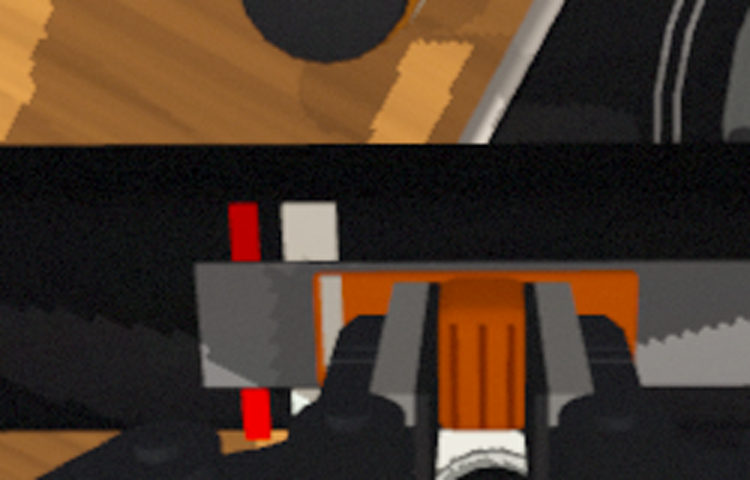

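The crop shows the white line at about column 331 and the white mark spanning roughly 287–342 at the same row. The line is already in the mark, but 2.5 mm short of its middle.

```bash
python3 -m jog '[[[-0.004,0.007,0],[0,0,0]],[[-0.0085,0.0145,0],[0,0,0]],[[-0.0085,0.0145,0],[0,0,0]],[[-0.0085,0.0145,0],[0,0,0]],[[-0.0085,0.0145,0],[0,0,0]]]'
python3 - <<'E'
from h import *
st=get_state();p,d=vision.capture('wrist')
print(st['ee_pos'],st['wrist_force'],st['ee_pos'][:2]@[.5,-.866])
cv2.imwrite('pics/w5.png',cv2.resize(p[180:340,150:400],None,fx=3,fy=3,interpolation=cv2.INTER_CUBIC)[:,:,::-1])
E
```

```text
time_s: 6.88
ee_pos: [575.0, 117.3, 252.4]
tcp_rot: [179.9, -0.1, 29.9]
wrist_force: [4.2, -6.5, 0.4]
gripper_width: 11.9
grasp_force: 59.0
[575.0186799  117.32904243 252.38280726] [ 4.20676176 -6.48578152  0.38067358] 185.90238920229885
```

View pics/w5.png

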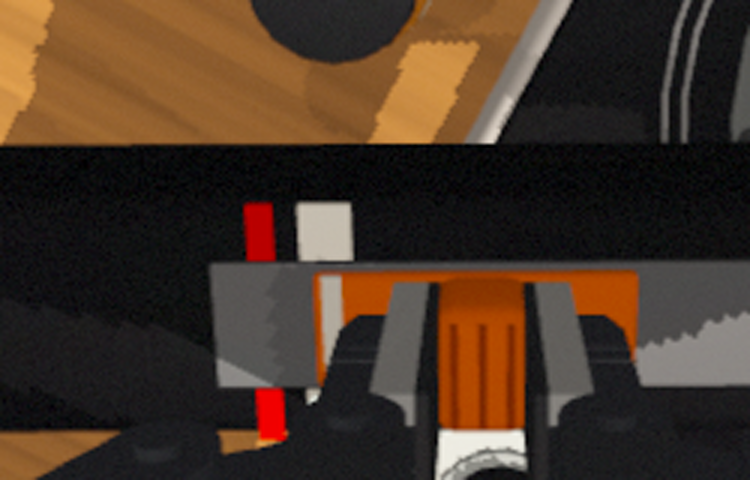

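The line (about column 331) now stands at the middle of the white mark (about 301–356). The slide is gripped at 59 N, so I'll hand in the job.

```bash
python3 -c "
from bench import workorder
print(workorder.finish_job())"
```

```text
the job is handed in; nothing more can be done
None
```

I pressed the red hob button fully down and let it go. The slide's white line then stood within the white vent mark, and I handed the job in at about 7 s with the gripper still holding the slide.

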